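# Seat the tip chuck in the bench spindle

### The job

Take the yellow tip chuck out of its orange stand and fit its tapered shank into the upright spindle of the green bench head, turning the chuck until the slots in its flange drop over the two drive dogs, then press it fully home so the flange sits down on the spindle face, and let go. Feel for the dogs with light pressure: never push on the spindle with more than about 50 N. Leave the blue elbow, the gauge and the mallet where they are.

Things in the scene. Friction and masses are not known exactly. Their poses are not given: they have to be found in the camera images.
- chuck_grip (a point): Centre of the grip part of the tip chuck (loose, upright, 0.48 to 0.75 kg): a yellow body, 44 mm diameter, 40 mm high, with two flats 30 mm apart facing the chuck's own +y and -y; pinch the flats from above. z: up along the chuck. Below it a 32 mm neck, then the flange: top 29 mm, underside 42 mm below this point. A nose reaches 39 mm above this point.
- chuck_flange (a point): Centre of the underside of the chuck's steel flange (64 mm diameter, 13 mm thick), axes as chuck_grip. Two drive slots, 17 mm wide, are cut through its edge at +x and -x, from 19.5 mm radius outwards. The tapered shank hangs below: 46 mm long, 34.4 mm diameter at the flange, 20.8 mm at its tip. It starts in the stand's hole, the flange on the stand's top.
- nose (a point): Centre of the steel spindle face (64 mm diameter) on top of the fixed green bench head, 110 mm above the bench; z up, x and y those of the casting (150 by 130 mm, 90 mm high). Greased taper bore, 36 mm diameter at the face, 22 mm at 48 mm depth. When home the flange lies on the face: chuck_flange within 2 mm of this height.
- dogs_mid (a point): Point 10 mm above nose, level with the tops of two opposite dark drive dogs on the face, 12 mm wide, 10 mm high, from 21 to 32 mm radius. A 1.5 N m brake holds the spindle: the line through the dogs lies anywhere within 0.6 rad of this x axis (the casting's); see or feel it. Off the dogs the flange rides on their tops; with 0.07 rad of play either way the slots drop over them.
- bore_stop (a point): Centre of the plunger in the bore, 41 mm below nose as it starts (this point does not move). With the slots over the dogs, the shank tip meets it when the flange is still 5 mm above the face. It gives way to about 14 N, the chuck's weight counting, and stays down where it is pushed (up to 7 mm).
- stand: Orange stand for the chuck, a fixed block 90 by 90 mm, 65 mm high, with a hole of 39 mm diameter down through its middle. Origin: centre of its underside on the bench.
- elbow_mid (a point): Middle of a loose blue anodized elbow lying on the bench, about 62 by 62 mm, 28 mm high; leave alone.
- gauge_mid (a point): Middle of a loose chrome test gauge body lying face up, 54 mm diameter, 31 mm high, its stub reaching 55 mm along x from this point; leave alone.
- mallet_mid (a point): Middle of the head of a loose mallet standing on its green face, 50 mm diameter, 80 mm high, its ash handle reaching level 172 mm along x from this point; leave alone.
- carousel: Fixed parts carousel of 170 mm diameter with four steel male tips and a black knob, 88 mm high. Origin: centre of its underside on the bench; not used.
Things that resemble listed ones, but are neither listed nor needed, are in the scene too. There is more than one size of the part that bears nose; the job needs the larger.

How it is judged (in metres and radians):
On the way, in this order (a step that is already met when the one before it is completed fails the run):
1. the chuck is lifted out of its stand (height (world z) of chuck_flange above 0.105 m), for 0.1 s.
2. the chuck is seated: slots over the dogs and flange down on the spindle face (z of chuck_flange in the frame of nose between -0.003 and 0.002 m and horizontal distance between chuck_flange and nose below 0.003 m and angle between chuck_flange's own z axis and vertical below 0.06 rad), for 0.2 s.
At the end, for the whole second after the job is handed in: The chuck stands at rest in the spindle, released, with its flange's underside within 2 mm of the spindle face in height and 3 mm sideways, upright within 0.06 rad (the slots must be over the dogs for this) (all of step 2 and linear speed of chuck below 0.02 m/s and contact force between the fingers and chuck below 0.05 N); the robot touches nothing.
It fails at once if the chuck is pushed on the spindle with more than 50 N (contact force between chuck and head above 50 N).
It fails at once if the blue elbow is pushed more than 15 mm from its place (distance of elbow_mid from where it was at the start of the episode above 0.015 m).
It fails at once if the gauge is pushed more than 15 mm from its place (distance of gauge_mid from where it was at the start of the episode above 0.015 m).
It fails at once if the mallet is pushed more than 15 mm from its place (distance of mallet_mid from where it was at the start of the episode above 0.015 m).
It also fails if it takes over 67 s, if anything falls off the work surface, if the arm or the gripper's body presses on something with over 40 N, if the wrist force passes 120 N, or if a joint passes its speed limit or range.

### The arm

A 6-joint arm with a two-finger parallel gripper is mounted at the origin on the work surface. World frame = base frame: x ahead of the robot, y to its left, z up, the work surface at z = 0. Lengths are in mm, angles in rad, forces in N, time in s.
With the tool pointing down it reaches from about 425 to 950 mm from the base axis. Payload 3.5 kg.
Tool frame: the origin (TCP) lies at the very end of the fingers, on their centre line; the grasp point (between the pads) lies 19 mm behind it; z points along the fingers, y is the direction in which the jaws open and shut (so a half turn about z gives the same grasp; the last joint's range is limited). The gripper opens to 85 mm and grips with 20 to 120 N. Pads are 22 mm wide; open, the fingers measure 114 mm over their backs; the gripper's body (76 mm by 85 mm) begins 54 mm behind the grasp point. The pads swing forward as they close: fully open they stand 13 mm farther back than shut.
Start: joints at [1.042, 0.286, 1.577, -0, 1.279, -0.15], TCP at [249.582, 627.148, 199.325] pointing down, gripper open.
Joint ranges: [-2.77, 2.77], [-0.9, 2.22], [0.21, 2.48], [-1.53, 4.67], [0.24, 2.81], [-2.84, 2.84]. Speed limits (rad/s): [2.79, 2.79, 3.14, 3.14, 3.14, 3.14].

### API

Orientations are given as a unit quaternion [w, x, y, z].
In Python, from rig import readout, cams, workorder gives the robot as it stands.
- The arm moves only by the shell command python3 -m handwheel 'ROWS' [FORCE]. ROWS is JSON, a list of rows, each a list of 5 numbers: the shift along the tool's x, y, z in m, then the turn about the tool's z in rad, then the finger opening in m, from 0 to 0.0854. In form: [[dx, dy, dz, twist, fingers], ...]. A call has 1 to 12 rows; each row is the pose to reach, as a shift and turn from the pose commanded when the call began, along the tool's axes at that moment; what a row does not reach only later rows make up. A row lasts 1/8 s, in which the tool goes at most 62.5 mm and 10.7 degrees, less where a joint would pass 70% of its speed; a pose out of reach is approached as far as the arm can. A call with a gripper value outside its range is refused whole. The fingers move at their own pace and stop on an object; FORCE is the grip in N (left out, the last holds). Time passes only in rows, so rows that repeat a pose let the fingers close. It gives the time, the measured TCP pose, the force and the opening at its end, in the units of the state.
- readout.get_state(): the state, without advancing time (a new reading comes with each control period).
- cams.read_camera(name): name is "scene" or "top" or "wrist"; returns a dict with "frame" (400x640x3 uint8, red, green, blue), "mtx" (3x3 intrinsics, pixels), "view" (4x4, takes a point from world to camera coordinates); the wrist camera has in their place "hand_eye" (4x4, takes a point from camera to tool coordinates, whose origin is the TCP and whose axes are the flange's). Camera axes: x right, y down, z forward; pixel columns grow to the right and rows downward; lengths in mm; the calibration is good to about 2 mm. A picture is of the moment at which its call begins: read the wrist's pose just before it. There is no depth.
- workorder.job_done(): hands the job in, once; it reports no verdict.
The state is a dict: "time_s": time; "joint_pos": joint angles; "joint_velocities": joint speeds; "joint_torque": joint torques, N m; "eef_pos": TCP position; "tcp_rot": TCP orientation; "force": force on the tool from outside, world axes, zero at the start; "moment": the same for the moment, N m; "width": opening from 0.0 (shut) to 1.0 (fully open).
Only numpy, scipy, OpenCV 4.12 (cv2) and the standard library are available. Lean on these libraries where they do the work, as an engineer would, in place of code of your own. Each camera call takes 0.05 s, during which the arm holds its last target.

## Working session

There is one attempt and no reset: what is moved stays moved. The work goes in short steps, Python scripts to look and compute and a shell command to move; the robot and the scene stay as the last step left them, time stands still between calls to the robot, and variables do not carry over. Pictures are saved under pics/ and viewed, and the job is handed in when it is done.

```bash
ls && mkdir -p pics
python3 - <<'E'
from rig import readout, cams
import cv2
print(readout.get_state())
for n in ["scene","top","wrist"]:
    c=cams.read_camera(n)
    cv2.imwrite(f"pics/{n}0.png",c["frame"][:,:,::-1])
    print(n,c["mtx"].tolist(),c.get("view",c.get("hand_eye")).tolist() if hasattr(c.get("view",c.get("hand_eye")),'tolist') else c.get("view",c.get("hand_eye")))
E
```

```text
pics
{'time_s': 0.0, 'joint_pos': array([ 1.04202610e+00,  2.87200499e-01,  1.57817990e+00, -6.18704257e-06,
        1.27860903e+00, -1.49970116e-01]), 'joint_velocities': array([-0.0006001 , -0.00076199, -0.00077684,  0.00013926, -0.00054752,
       -0.00223419]), 'joint_torque': array([-1.77423597e-03, -4.05997217e+01, -2.92618150e+01, -1.83981615e-04,
        6.00589468e-03,  1.03499417e-05]), 'eef_pos': array([249.19838341, 626.52294044, 197.92247968]), 'tcp_rot': array([-3.96143272e-04,  1.88268701e-01,  9.82116826e-01, -1.13102438e-03]), 'force': array([ 0.79735633,  0.16564572, -0.81162921]), 'moment': array([ 0.03882792,  0.0534551 , -0.03585995]), 'width': 0.9989883124248107}
scene [[484.5125814178451, 0.0, 316.3851557759992], [0.0, 484.5125814178451, 197.08556681377283], [0.0, 0.0, 1.0]] [[0.5797499641368072, 0.8146830287085631, -0.013473745493114852, -300.1056014463505], [0.5758140290885605, -0.4213521524800677, -0.700642967213125, -252.31528198835218], [-0.5764791262380359, 0.398439363435211, -0.7133848124800348, 1585.4563145733387], [0.0, 0.0, 0.0, 1.0]]
top [[474.6828143663794, 0.0, 309.7770685336128], [0.0, 474.6828143663794, 193.6628574549701], [0.0, 0.0, 1.0]] [[0.026009863927268752, -0.9996322422137041, -0.007672503195646135, -18.670395830239862], [-0.9915251586167187, -0.024820150526330777, -0.12752184110159728, 550.3499160696404], [0.1272845112673797, 0.010924305682857663, -0.9918060862571736, 1108.404125229178], [0.0, 0.0, 0.0, 1.0]]
wrist [[322.9450868194508, 0.0, 318.20953381739605], [0.0, 322.9450868194508, 204.98555003840465], [0.0, 0.0, 1.0]] [[0.0006703076826932457, -0.9569496171567377, -0.29025330473774524, 74.97104082549676], [0.9999995414442263, 0.00083997191838371, -0.00045995490222110105, -0.1856607635255525], [0.0006839582927875575, -0.2902528633291121, 0.9569497413815963, -176.0164704762799], [0.0, 0.0, 0.0, 1.0]]
```

View pics/scene0.png

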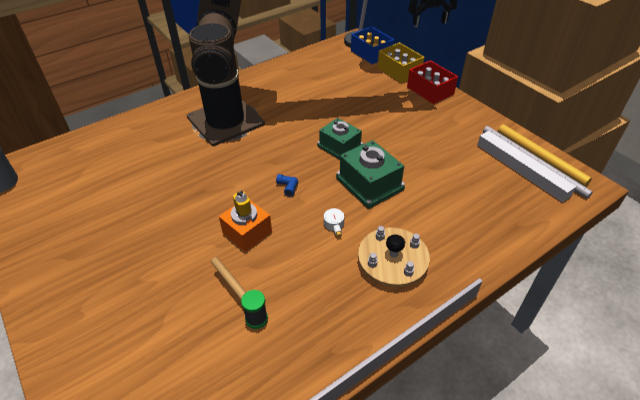

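View pics/top0.png

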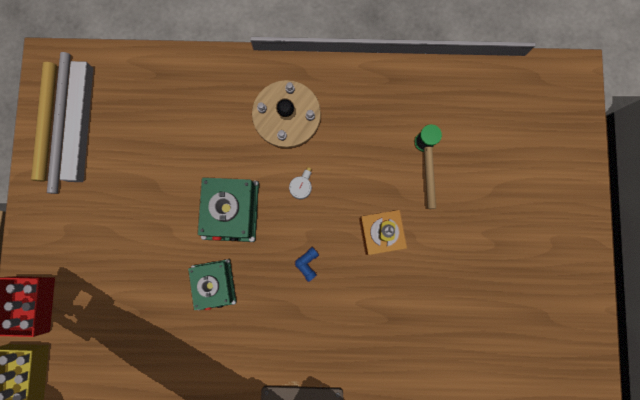

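View pics/wrist0.png

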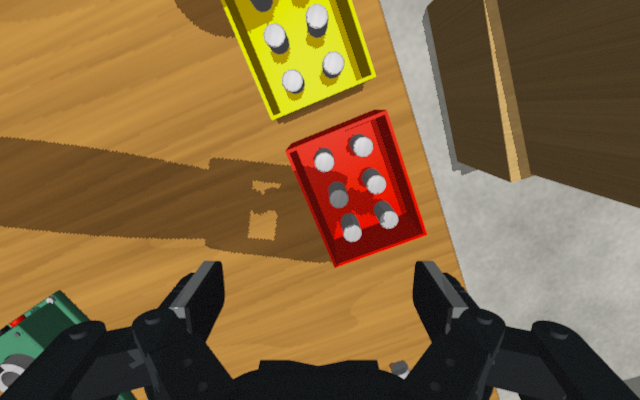

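The top view shows two green heads: a larger one at about (228,209) and a smaller one at (211,285). The job calls for the larger. The yellow chuck in its orange stand is at (388,232). I'll enlarge each one to confirm.

Run:
```python
import cv2,numpy as np
t=cv2.imread("pics/top0.png");s=cv2.imread("pics/scene0.png")
a=cv2.resize(t[165:320,180:270],None,fx=3.8,fy=3.8,interpolation=cv2.INTER_CUBIC)
b=cv2.resize(t[200:265,350:420],None,fx=5.5,fy=5.5,interpolation=cv2.INTER_CUBIC)
H=600;o=np.zeros((H,800,3),np.uint8);o[:min(H,a.shape[0]),:a.shape[1]]=a[:H];o[:b.shape[0],360:360+b.shape[1]]=b
cv2.imwrite("pics/crop1.png",o)
a=cv2.resize(s[110:210,310:415],None,fx=4,fy=4,interpolation=cv2.INTER_CUBIC)
b=cv2.resize(s[180:255,210:280],None,fx=5,fy=5,interpolation=cv2.INTER_CUBIC)
o=np.zeros((H,800,3),np.uint8);o[:a.shape[0],:a.shape[1]]=a;o[:b.shape[0],430:430+b.shape[1]]=b
cv2.imwrite("pics/crop2.png",o)
```

```text
(no output)
```

View pics/crop1.png

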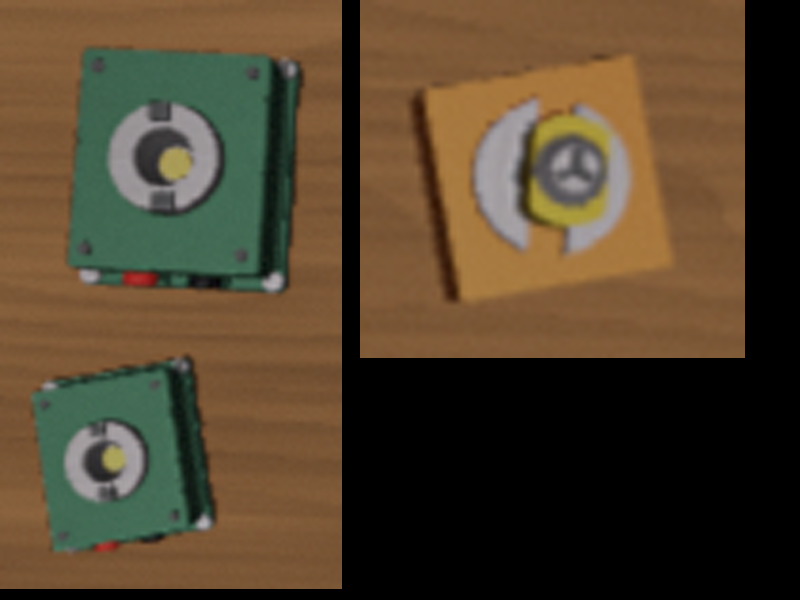

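View pics/crop2.png

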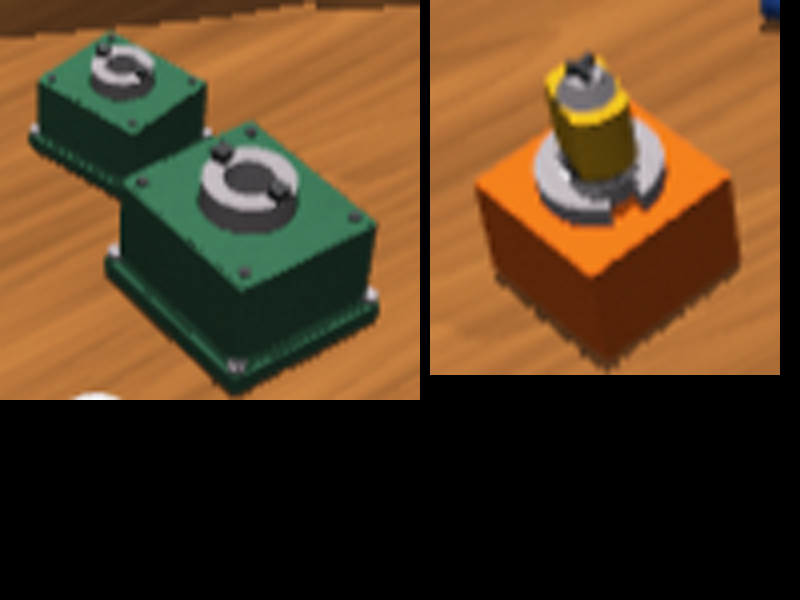

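The crops confirm it. The large head is at top (228,209), with dogs roughly along world x. The chuck is at (388,232), with slots roughly along world x. Next I'll measure both by casting rays.

```bash
cat > h.py <<'E'
import numpy as np, cv2
from rig import readout, cams
from scipy.spatial.transform import Rotation as R
def pose():
    s=readout.get_state(); q=s["tcp_rot"]; T=np.eye(4)
    T[:3,:3]=R.from_quat([q[1],q[2],q[3],q[0]]).as_matrix(); T[:3,3]=s["eef_pos"]; return T,s
def grab(n,save=None):
    T,s=pose(); c=cams.read_camera(n)
    if n=="wrist": W=T@np.array(c["hand_eye"])
    else: W=np.linalg.inv(np.array(c["view"]))
    if save:
        cv2.imwrite(f"pics/{save}.png",c["frame"][:,:,::-1]); np.savez(f"pics/{save}.npz",K=c["mtx"],W=W)
    return c["frame"],np.array(c["mtx"]),W
def toplane(px,K,W,z):
    px=np.atleast_2d(px).astype(float); d=np.c_[px,np.ones(len(px))]@np.linalg.inv(K).T@W[:3,:3].T
    o=W[:3,3]; return (o+d*((z-o[2])/d[:,2:]))[:,:2]
def proj(P,K,W):
    P=np.atleast_2d(P); p=(P-W[:3,3])@W[:3,:3]@K.T; return p[:,:2]/p[:,2:]
E
python3 - <<'E'
from h import *
f,K,W=grab("top","top1")
hsv=cv2.cvtColor(f,cv2.COLOR_RGB2HSV)
def circ(x0,x1,y0,y1,z):
    m=((hsv[...,1]<70)&(hsv[...,2]>130)).astype(np.uint8); k=np.zeros_like(m); k[y0:y1,x0:x1]=m[y0:y1,x0:x1]
    cs=cv2.findContours(k,cv2.RETR_EXTERNAL,cv2.CHAIN_APPROX_NONE)[0]
    p=np.vstack([c[:,0] for c in cs if len(c)>8]); h=cv2.convexHull(p)[:,0]
    (c,r)=cv2.minEnclosingCircle(toplane(h,K,W,z).astype(np.float32)); print(c,r, h.min(0),h.max(0))
circ(202,250,180,235,110); circ(362,405,210,255,78)
for n,lo,hi,z,box in (("green",(65,60,40),(95,255,255),90,(190,262,170,250)),("orange",(5,170,150),(20,255,255),65,(350,420,200,265))):
    m=cv2.inRange(hsv,lo,hi); k=np.zeros_like(m); k[box[2]:box[3],box[0]:box[1]]=m[box[2]:box[3],box[0]:box[1]]
    c=max(cv2.findContours(k,cv2.RETR_EXTERNAL,cv2.CHAIN_APPROX_NONE)[0],key=cv2.contourArea)
    print(n,cv2.minAreaRect(toplane(c[:,0],K,W,z).astype(np.float32)))
# dogs from crop px
d=np.array([[160,110],[162,200]])/3.8+[180,165]
q=toplane(d,K,W,120);print(q,np.arctan2(*(q[0]-q[1])[::-1]))
d=(np.array([[557,110],[545,245]])-[360,0])/5.5+[350,200]
q=toplane(d,K,W,78);print(q,np.arctan2(*(q[0]-q[1])[::-1]))
d=np.array([[82,50],[275,57],[263,272],[68,265]])/3.8+[180,165]
q=toplane(d,K,W,90);print(q,q.mean(0))
E
```

```text
(508.82965087890625, 189.9559326171875) 31.607955932617188 [209 193] [236 218]
(461.5898132324219, -178.28794860839844) 32.3176155090332 [371 218] [398 245]
green ((503.69256591796875, 188.2479705810547), (114.7721176147461, 140.16712951660156), 89.05555725097656)Traceback (most recent call last):
  File "<stdin>", line 12, in <module>
ValueError: max() iterable argument is empty
```

Run:
```python
from h import *
f,K,W=grab("top","top2")
d=np.array([[160,110],[162,200]])/3.8+[180,165]
q=toplane(d,K,W,120);print(q,q.mean(0),np.arctan2(*(q[0]-q[1])[::-1]))
d=(np.array([[557,105],[545,250]])-[360,0])/5.5+[350,200]
q=toplane(d,K,W,72);print(q,np.arctan2(*(q[0]-q[1])[::-1]))
T,s=pose(); print(s["eef_pos"], T[:3,:3].round(3).tolist())
# camera target: where does the wrist look at z~100 below tcp
c=cams.read_camera("wrist"); print(np.array(c["hand_eye"]).round(2).tolist())
```

```text
[[534.2226238  190.05174674]
 [481.34897526 186.25726308]] [507.78579953 188.15450491] 0.07164229567659393
[[ 491.06369193 -182.330893  ]
 [ 430.31628919 -177.66947573]] -0.07658435045446028
[249.4143593  626.85148157 198.64280506] [[-0.929, 0.37, -0.001], [0.37, 0.929, -0.001], [0.0, -0.001, -1.0]]
[[0.0, -0.96, -0.29, 74.97], [1.0, 0.0, -0.0, -0.18], [0.0, -0.29, 0.96, -176.02], [0.0, 0.0, 0.0, 1.0]]
```

```bash
python3 -m handwheel '[[-0.04,-0.031,0,-0.045,0.0854],[-0.08,-0.062,0,-0.09,0.0854],[-0.12,-0.093,0,-0.135,0.0854],[-0.16,-0.124,0,-0.18,0.0854],[-0.20,-0.155,0,-0.225,0.0854],[-0.24,-0.186,0,-0.27,0.0854],[-0.28,-0.217,0,-0.315,0.0854],[-0.32,-0.248,0,-0.36,0.0854],[-0.36,-0.279,0,-0.405,0.0854],[-0.402,-0.311,0,-0.45,0.0854],[-0.402,-0.311,0,-0.45,0.0854],[-0.402,-0.311,0,-0.45,0.0854]]'
python3 - <<'E'
from h import *
grab("wrist","w1"); T,s=pose(); print(s["eef_pos"],s["joint_pos"].round(3),T[:3,:2].round(3).tolist())
E
```

```text
time_s: 1.8
eef_pos: [507.8, 189.7, 199.2]
tcp_rot: [-0.0, -0.035, 0.999, 0.0]
force: [0.4, 0.0, -0.2]
width: 1.002
[507.53383025 190.27037547 199.22764423] [ 0.171 -0.007  1.904  0.     1.245 -1.471] [[-0.997, -0.072], [-0.072, 0.997], [0.0, 0.0]]
```

View pics/w1.png

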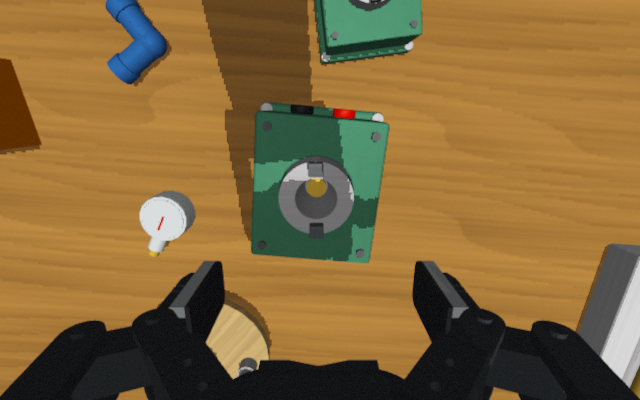

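The wrist view shows the large head with its face centred near (316,196). The dogs are at about (315,169) and (317,231), so they lie almost along tool x. I'll measure that properly.

Run:
```python
from h import *
f=cv2.imread("pics/w1.png"); d=np.load("pics/w1.npz");K,W=d["K"],d["W"]
cv2.imwrite("pics/w1c.png",cv2.resize(f[95:270,240:400],None,fx=3.4,fy=3.4,interpolation=cv2.INTER_CUBIC))
hsv=cv2.cvtColor(f,cv2.COLOR_BGR2HSV)
m=(hsv[...,1]<45).astype(np.uint8)*255; k=np.zeros_like(m); k[150:242,270:362]=m[150:242,270:362]
c=max(cv2.findContours(k,cv2.RETR_EXTERNAL,cv2.CHAIN_APPROX_NONE)[0],key=cv2.contourArea)
P=toplane(c[:,0],K,W,110).astype(np.float32); print(cv2.minEnclosingCircle(cv2.convexHull(P)), cv2.fitEllipse(P), proj(np.array([508,190,110.]),K,W))
cv2.imwrite("pics/w1m.png",cv2.resize(k[95:270,240:400],None,fx=3.4,fy=3.4))
```

```text
((507.2397766113281, 187.92344665527344), 36.033363342285156) ((506.3500671386719, 187.71034240722656), (62.99899673461914, 69.57195281982422), 94.15364837646484) [[318.28016192 199.21506312]]
```

View pics/w1c.png

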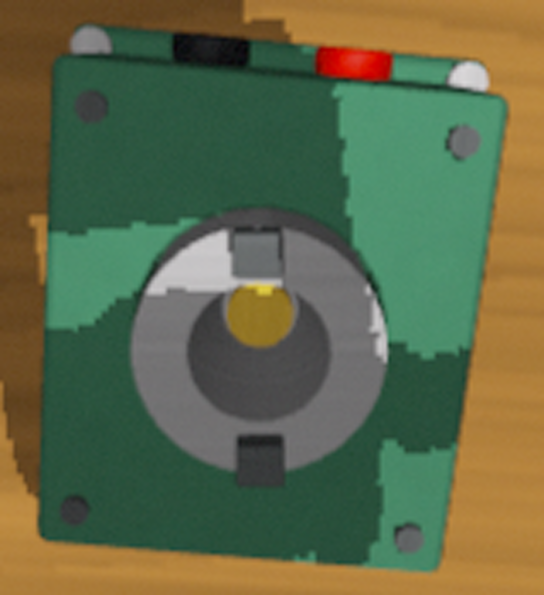

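View pics/w1m.png

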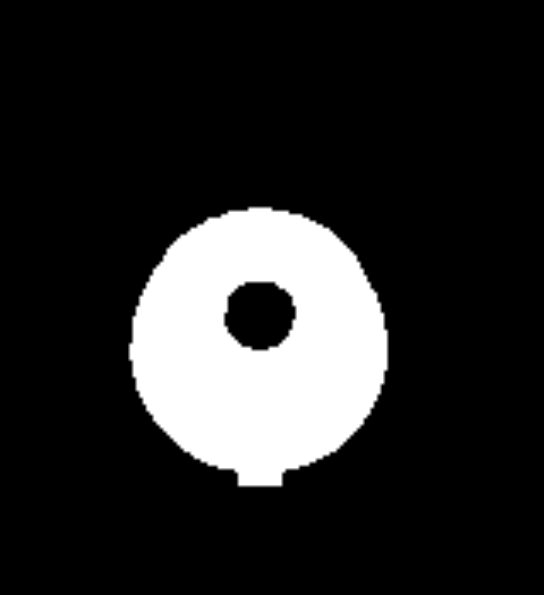

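Run:
```python
from h import *
from scipy.optimize import least_squares
d=np.load("pics/w1.npz");K,W=d["K"],d["W"]
f=cv2.imread("pics/w1.png");hsv=cv2.cvtColor(f,cv2.COLOR_BGR2HSV)
m=(hsv[...,1]<45).astype(np.uint8)*255; k=np.zeros_like(m); k[150:242,270:362]=m[150:242,270:362]
c=max(cv2.findContours(k,cv2.RETR_EXTERNAL,cv2.CHAIN_APPROX_NONE)[0],key=cv2.contourArea)[:,0]
cr=(c-[240,95])*3.4
sel=(cr[:,1]>345)&((cr[:,0]<230)|(cr[:,0]>292))
P=toplane(c[sel],K,W,110)
r=least_squares(lambda v:np.hypot(P[:,0]-v[0],P[:,1]-v[1])-v[2],[508,190,32]);print("face",r.x,np.abs(r.fun).max())
r=least_squares(lambda v:np.hypot(P[:,0]-v[0],P[:,1]-v[1])-32.3,[508,190]);print("face fixed r",r.x)
u=lambda x,y:(np.array([[x,y]])/3.4+[240-.35,95-.35])
b=np.vstack([u(187,352),u(331,352),u(259,421),u(205,397),u(313,397)]);P=toplane(b,K,W,110)
r=least_squares(lambda v:np.hypot(P[:,0]-v[0],P[:,1]-v[1])-18,[508,190]);print("bore",r.x,r.fun)
q=toplane(np.vstack([u(257.5,256),u(260.5,465)]),K,W,120);print("dogs",q,q.mean(0),np.arctan2(*(q[1]-q[0])[::-1]))
q=toplane(np.vstack([u(237,465),u(284,465),u(234,256),u(281,256)]),K,W,120);
print(np.arctan2(*(q[0]-q[2])[::-1]),np.arctan2(*(q[1]-q[3])[::-1]))
# casting side edges at z=90
q=toplane(np.vstack([u(56,60),u(40,540),u(505,98),u(440,568)]),K,W,90);print(q,np.arctan2(*(q[1]-q[0])[::-1]),np.arctan2(*(q[3]-q[2])[::-1]))
```

```text
face [507.65345595 187.79938289  31.82103532] 0.4880557869558402
face fixed r [506.98901408 187.75059439]
bore [507.49276049 187.85656674] [ 0.04953503  0.06856811  0.05080461 -0.02557562 -0.05043198]
dogs [[481.08386179 185.76073493]
 [533.55757493 190.11217661]] [507.32071836 187.93645577] 0.08273681804165324
0.07654166447209983 0.08893104168998527
[[440.89739587 132.30288172]
 [572.60874728 129.79866334]
 [442.08057607 245.38469584]
 [573.2572646  244.268152  ]] -0.019010637057418518 -0.008511549516461218
```

```bash
python3 -m handwheel '[[0.010,-0.052,0,0.021,0.0854],[0.020,-0.104,0,0.042,0.0854],[0.030,-0.156,0,0.063,0.0854],[0.041,-0.208,0,0.085,0.0854],[0.051,-0.260,0,0.106,0.0854],[0.062,-0.312,0,0.127,0.0854],[0.072,-0.364,0,0.148,0.0854],[0.072,-0.364,0,0.148,0.0854],[0.072,-0.364,0,0.148,0.0854]]'
python3 - <<'E'
from h import *
f,K,W=grab("wrist","w2"); T,s=pose(); print(s["eef_pos"],s["joint_pos"].round(3),T[:3,:2].round(3).tolist())
cv2.imwrite("pics/w2c.png",cv2.resize(f[80:290,220:420,::-1],None,fx=2.8,fy=2.8,interpolation=cv2.INTER_CUBIC))
E
```

```text
time_s: 2.98
eef_pos: [462.3, -177.3, 199.2]
tcp_rot: [-0.0, 0.038, 0.999, 0.0]
force: [0.1, 0.2, -0.2]
width: 0.997
[ 462.36841875 -176.9614105   199.19237044] [-0.571 -0.118  2.009  0.     1.251 -2.067] [[-0.997, 0.075], [0.075, 0.997], [0.0, 0.001]]
```

View pics/w2c.png

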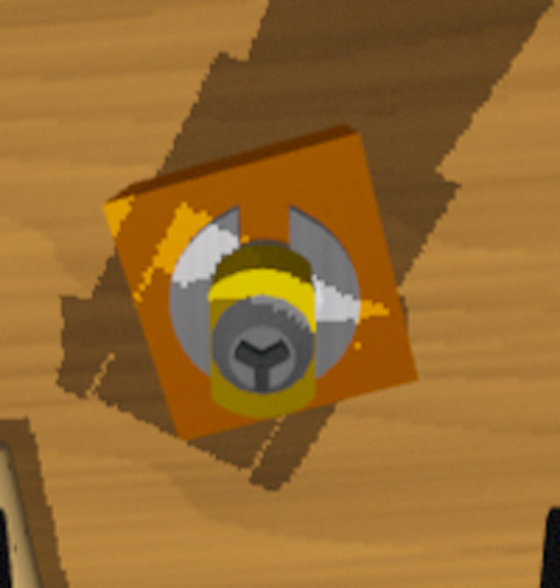

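The chuck stands upright. Its flats are at crop columns 210 and 315, the slot edges are at 239 and 289, and all of them are almost parallel to tool x.

Run:
```python
from h import *
from scipy.optimize import least_squares
d=np.load("pics/w2.npz");K,W=d["K"],d["W"]
u=lambda x,y:(np.array([[x,y]])/2.8+[220-.35,80-.35])
b=np.vstack([u(170,300),u(360,300),u(195,238),u(239,207),u(289,206),u(335,238),u(183,350),u(351,345)]);P=toplane(b,K,W,78)
r=least_squares(lambda v:np.hypot(P[:,0]-v[0],P[:,1]-v[1])-32,[461,-178]);print("flange",r.x,r.fun.round(2))
P=toplane(np.vstack([u(210,300),u(315,300),u(210,400),u(315,400)]),K,W,127);print("flats",P,P.mean(0),np.arctan2(*(P[0]-P[2])[::-1]),np.arctan2(*(P[1]-P[3])[::-1]))
P=toplane(np.vstack([u(239,207),u(289,206),u(239,240),u(289,240)]),K,W,78);print("slot",P,np.arctan2(*(P[0]-P[2])[::-1]),np.arctan2(*(P[1]-P[3])[::-1]))
P=toplane(np.vstack([u(211,345),u(315,345),u(263,394)]),K,W,146);print("nose",P,P[:2].mean(0))
# top edge of grip (far corner arc) z=127 : mid of near arc at (262,417), r 22
P=toplane(np.vstack([u(262,417),u(262,268)]),K,W,127);print("grip arc ends",P,P.mean(0))
print(proj(np.array([[462.36,-177,78],[462.36,-177,146]]),K,W))
```

```text
flange [ 459.55252388 -180.65123805] [ 0.15  0.02 -0.43  0.8   0.97 -0.42  1.13  1.19]
flats [[ 446.20975427 -194.66457292]
 [ 448.42565006 -165.13415139]
 [ 476.03922839 -197.53713289]
 [ 478.3311762  -167.00105614]] [ 462.25145223 -181.08422834] 3.045589304600781 3.0792468106717013
slot [[ 427.32335176 -186.73014316]
 [ 428.22329421 -170.36966388]
 [ 438.17648401 -187.6735744 ]
 [ 439.41529057 -171.1620398 ]] 3.054883522052584 3.070912146772258
nose [[ 453.91066226 -193.8112831 ]
 [ 455.96819249 -166.39445873]
 [ 468.62985608 -181.187018  ]] [ 454.93942737 -180.10287092]
grip arc ends [[ 482.45518339 -182.83450287]
 [ 438.16082415 -179.31296266]] [ 460.30800377 -181.07373277]
[[318.4315606  189.77448366]
 [318.50598128 212.06988073]]
```

Run:
```python
from h import *
for i in range(5):
    f,K,W=grab("wrist","w3"); T,s=pose(); print(s["time_s"],s["eef_pos"].round(2),np.arctan2(T[1,1],T[0,1])-np.pi/2,s["joint_velocities"].round(3)[:2])
f,K,W=grab("top","t3")
```

```text
3.075 [ 462.44 -176.86  199.23] -0.07408514440045688 [0.    0.001]
3.125 [ 462.44 -176.93  199.24] -0.0740732742527217 [-0.003  0.001]
3.175 [ 462.45 -177.09  199.3 ] -0.07416455617021933 [-0.006  0.001]
3.225 [ 462.42 -177.32  199.32] -0.07445865942742302 [-0.008  0.   ]
3.275 [ 462.38 -177.56  199.33] -0.07486595853009015 [-0.01  0.  ]
```

View pics/t3.png

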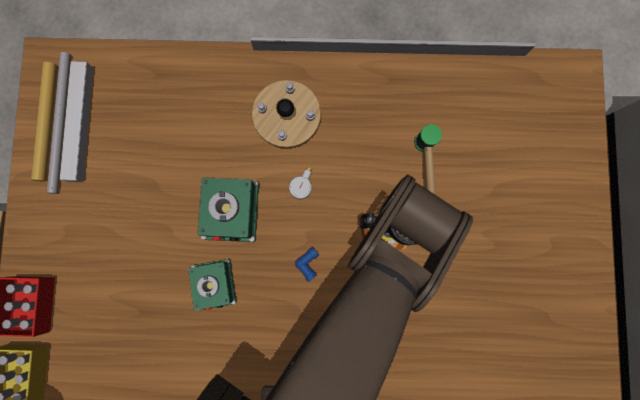

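```bash
python3 -m handwheel '[[0.0017,-0.002,0.02,0,0.0854],[0.0017,-0.002,0.045,0,0.0854],[0.0017,-0.002,0.07,0,0.0854],[0.0017,-0.002,0.09,0,0.0854],[0.0017,-0.002,0.105,0,0.0854],[0.0017,-0.002,0.111,0,0.0854],[0.0017,-0.002,0.111,0,0.0854],[0.0017,-0.002,0.111,0,0.0854]]'
python3 - <<'E'
from h import *
grab("wrist","w4");grab("scene","s4")
E
```

```text
time_s: 4.32
eef_pos: [461.0, -180.9, 89.2]
tcp_rot: [0.001, 0.038, 0.999, -0.0]
force: [-0.2, -1.0, -0.2]
width: 1.003
```

View pics/w4.png

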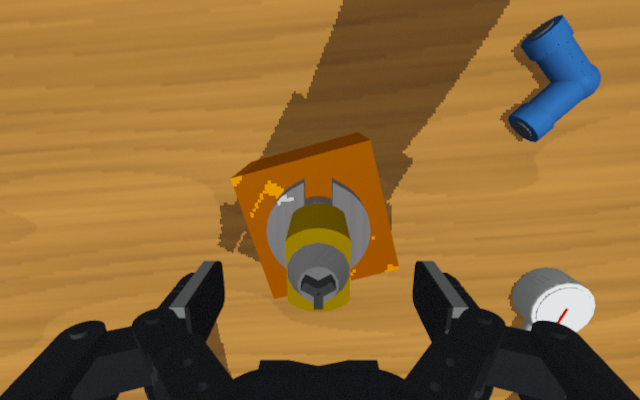

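The chuck's grip section sits centred between the open fingers at about (318,285). Closing now.

```bash
python3 -m handwheel '[[0,0,0,0,0.05],[0,0,0,0,0.03],[0,0,0,0,0.01],[0,0,0,0,0.01],[0,0,0,0,0.01],[0,0,0,0,0.01]]' 90
python3 - <<'E'
from h import *
f,K,W=grab("wrist","w5");T,s=pose();print(s["eef_pos"],s["width"]*85.4,s["force"],s["moment"],np.arctan2(T[1,1],T[0,1])-np.pi/2)
E
```

```text
time_s: 5.18
eef_pos: [460.5, -181.0, 88.9]
tcp_rot: [0.0, 0.038, 0.999, -0.0]
force: [-1.5, -2.0, 4.3]
width: 0.314
[ 460.4747999  -180.93100075   88.88530145] 26.528989781658023 [-1.10626412 -1.17253299  4.78247504] [-0.05624534  0.45285753  0.04292626] -0.0766175163090288
```

View pics/w5.png

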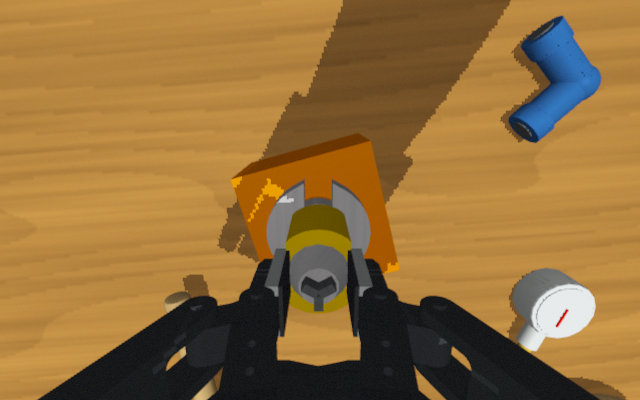

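```bash
python3 -m handwheel '[[0,0,-0.006,0,0.01],[0,0,-0.016,0,0.01],[0,0,-0.03,0,0.01],[0,0,-0.05,0,0.01],[0,0,-0.075,0,0.01],[0,0,-0.105,0,0.01],[0,0,-0.135,0,0.01],[0,0,-0.16,0,0.01],[0,0,-0.16,0,0.01],[0,0,-0.16,0,0.01],[0,0,-0.16,0,0.01]]'
python3 - <<'E'
from h import *
f,K,W=grab("wrist","w6");grab("scene","s6");T,s=pose();print(s["eef_pos"],s["width"]*85.4,s["force"],s["moment"],np.arctan2(T[1,1],T[0,1])-np.pi/2)
E
```

```text
time_s: 6.6
eef_pos: [459.4, -180.0, 246.4]
tcp_rot: [-0.001, 0.038, 0.999, 0.001]
force: [0.4, 0.4, -4.4]
width: 0.313
[ 459.71372946 -180.1814937   246.85819171] 26.496734223899466 [ 0.07346826 -0.12202438 -4.53625614] [ 0.01174999 -0.01531658  0.01259018] -0.07682900304618201
```

View pics/w6.png

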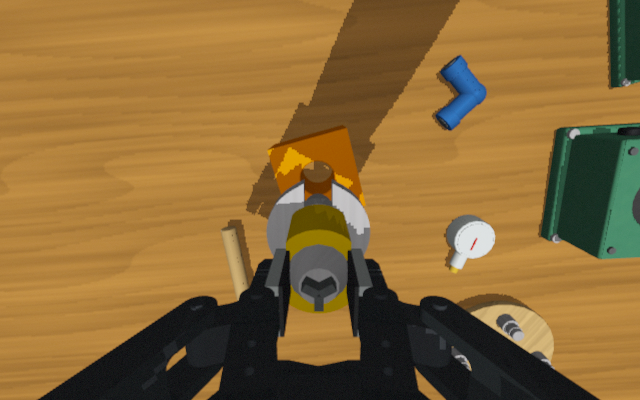

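View pics/s6.png

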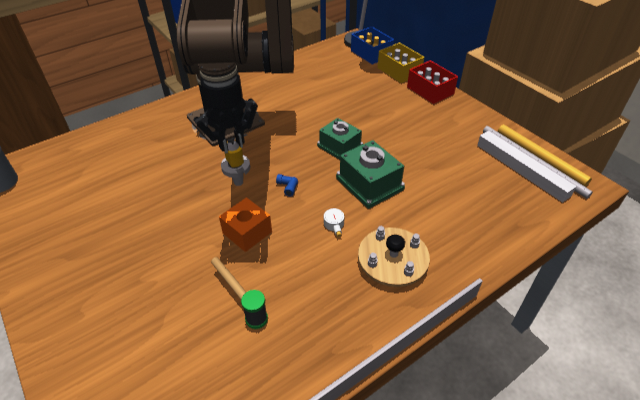

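The chuck is lifted and hangs upright between the fingers at (318,250), with the stand's hole empty behind it. I'll check its offset in the tool frame.

Run:
```python
from h import *
from scipy.optimize import least_squares
f=cv2.imread("pics/w6.png"); d=np.load("pics/w6.npz");K,W=d["K"],d["W"]
cv2.imwrite("pics/w6c.png",cv2.resize(f[150:320,240:400],None,fx=3.5,fy=3.5,interpolation=cv2.INTER_CUBIC))
```

```text
(no output)
```

View pics/w6c.png

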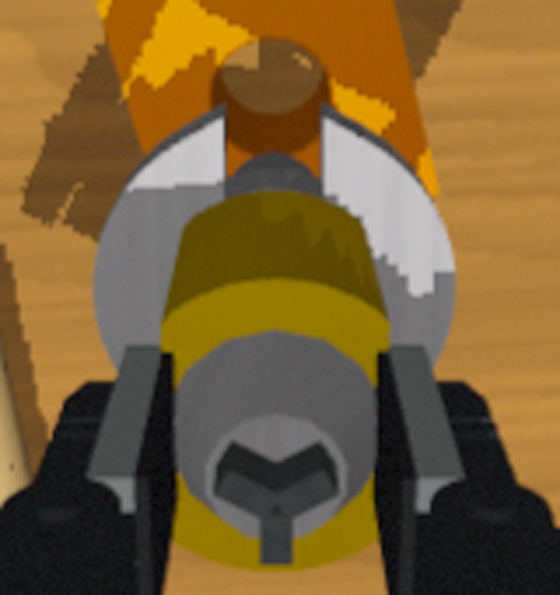

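Run:
```python
from h import *
from scipy.optimize import least_squares
K=np.load("pics/w6.npz")["K"]; H=np.array(cams.read_camera("wrist")["hand_eye"])
u=lambda x,y:(np.array([[x,y]])/3.5+[240-.35,150-.35])
b=np.vstack([u(94,285),u(456,285),u(225,118),u(322,115),u(130,190),u(445,230),u(103,232),u(170,147),u(380,145)])
for zt in (6,10,14):
    P=toplane(b,K,H,zt)
    r=least_squares(lambda v:np.hypot(P[:,0]-v[0],P[:,1]-v[1])-32,[0,0]);print(zt,"flange tool",r.x,r.fun.round(2))
    r=least_squares(lambda v:np.hypot(P[:,0]-v[0],P[:,1]-v[1])-v[2],[0,0,32]);print(r.x)
P=toplane(np.vstack([u(225,118),u(225,180),u(322,115),u(321,180)]),K,H,10);print(P)
# nose in tool frame at pose w1
W1=np.load("pics/w1.npz")["W"]; T1=W1@np.linalg.inv(H); print(T1[:3,3], np.linalg.inv(T1)@np.array([507.5,187.9,110,1]))
```

```text
6 flange tool [1.413586  0.2341009] [-0.54 -0.9   0.55  0.84 -0.93 -0.9  -0.38 -0.17 -0.08]
[ 2.7361785   0.19606211 30.98486372]
10 flange tool [0.71750968 0.21135543] [ 0.08 -0.23  0.37  0.67 -0.82 -0.54 -0.03 -0.25 -0.13]
[ 1.1484422   0.19780399 31.66579392]
14 flange tool [0.0028594 0.1844226] [ 0.73  0.46  0.21  0.52 -0.69 -0.14  0.34 -0.3  -0.16]
[-0.43929534  0.19954558 32.34672477]
[[31.92532876 -8.39221312]
 [21.04570475 -8.52442137]
 [32.45605699  7.94988428]
 [21.05971335  7.92374935]]
[507.80680171 189.88223092 199.20424531] [ 0.39188322 -1.99966515 89.20352299  1.        ]
```

```bash
python3 -m handwheel '[[-0.001,0.025,0,-0.01,0.01],[-0.004,0.070,0,-0.03,0.01],[-0.0065,0.120,0,-0.05,0.01],[-0.009,0.170,0,-0.07,0.01],[-0.0115,0.220,0,-0.09,0.01],[-0.014,0.270,0,-0.11,0.01],[-0.0165,0.315,0,-0.13,0.01],[-0.0185,0.350,0,-0.15,0.01],[-0.0195,0.371,0,-0.16,0.01],[-0.0195,0.371,0,-0.16,0.01],[-0.0195,0.371,0,-0.16,0.01],[-0.0195,0.371,0,-0.16,0.01]]' && python3 -m handwheel '[[0,0,0.02,0,0.01],[0,0,0.03,0,0.01],[0,0,0.03,0,0.01],[0,0,0.03,0,0.01],[0,0,0.03,0,0.01]]'
python3 - <<'E'
from h import *
f,K,W=grab("wrist","w7");grab("scene","s7");T,s=pose();print(s["eef_pos"],s["width"]*85.4,s["force"],s["moment"],np.arctan2(T[1,1],T[0,1])-np.pi/2)
E
```

```text
time_s: 8.25
eef_pos: [508.2, 187.1, 248.2]
tcp_rot: [-0.0, -0.041, 0.999, -0.0]
force: [0.3, -0.2, -4.6]
width: 0.312
time_s: 8.88
eef_pos: [508.7, 188.0, 219.1]
tcp_rot: [0.001, -0.042, 0.999, 0.0]
force: [-0.3, 0.7, -4.1]
width: 0.318
[508.54483152 187.9664529  218.9562328 ] 26.614820338767533 [-0.21172393 -0.38549667 -4.2682087 ] [ 0.00032682  0.02536657 -0.02043999] 0.08328103720814961
```

View pics/w7.png

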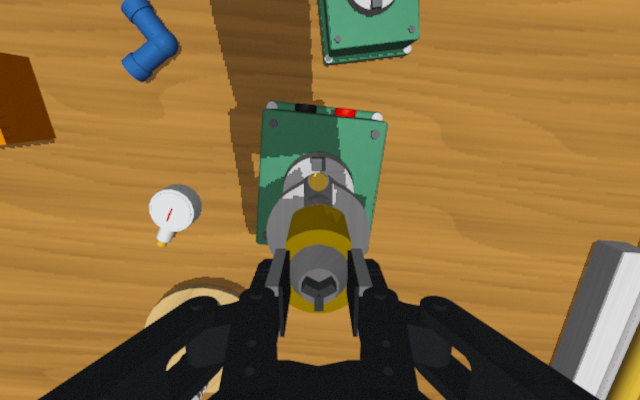

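View pics/s7.png

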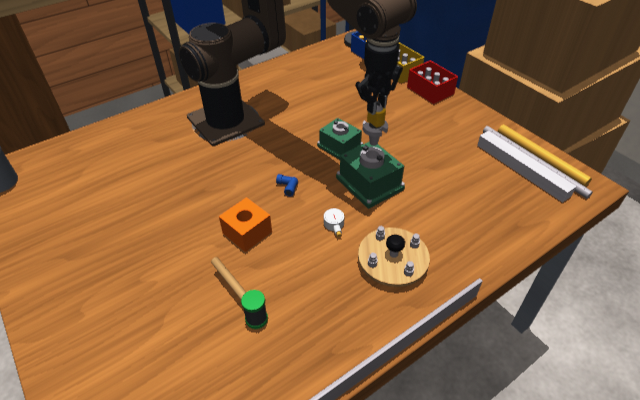

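The view shows the far dog at (318,164), the slot centred on column 318 and the bore lined up with the shank. Lowering in stages and watching the force.

```bash
python3 -m handwheel '[[0,0,0.01,0,0.01],[0,0,0.02,0,0.01],[0,0,0.03,0,0.01],[0,0,0.04,0,0.01],[0,0,0.045,0,0.01],[0,0,0.05,0,0.01],[0,0,0.05,0,0.01],[0,0,0.05,0,0.01]]' && python3 -m handwheel '[[0,0,0.005,0,0.01],[0,0,0.01,0,0.01],[0,0,0.014,0,0.01],[0,0,0.018,0,0.01],[0,0,0.018,0,0.01],[0,0,0.018,0,0.01]]'
python3 - <<'E'
from h import *
f,K,W=grab("wrist","w8");T,s=pose();print(s["eef_pos"],s["width"]*85.4,s["force"],s["moment"],np.arctan2(T[1,1],T[0,1])-np.pi/2)
cv2.imwrite("pics/w8c.png",cv2.resize(f[100:320,210:430,::-1],None,fx=2.6,fy=2.6,interpolation=cv2.INTER_CUBIC))
f,K,W=grab("scene")
cv2.imwrite("pics/s8c.png",cv2.resize(f[70:210,310:430,::-1],None,fx=4,fy=4,interpolation=cv2.INTER_CUBIC))
E
```

```text
time_s: 9.98
eef_pos: [508.5, 187.9, 168.8]
tcp_rot: [0.0, -0.042, 0.999, 0.0]
force: [-0.4, -0.2, -4.1]
width: 0.313
time_s: 10.72
eef_pos: [508.3, 187.9, 150.4]
tcp_rot: [0.0, -0.042, 0.999, 0.0]
force: [-0.2, 0.4, -4.5]
width: 0.309
[508.41258386 187.9165117  150.55656922] 26.63978899563007 [ 0.24444864 -0.29796506 -4.01239855] [0.01662553 0.00696105 0.04514751] 0.08317372880992102
```

View pics/w8c.png

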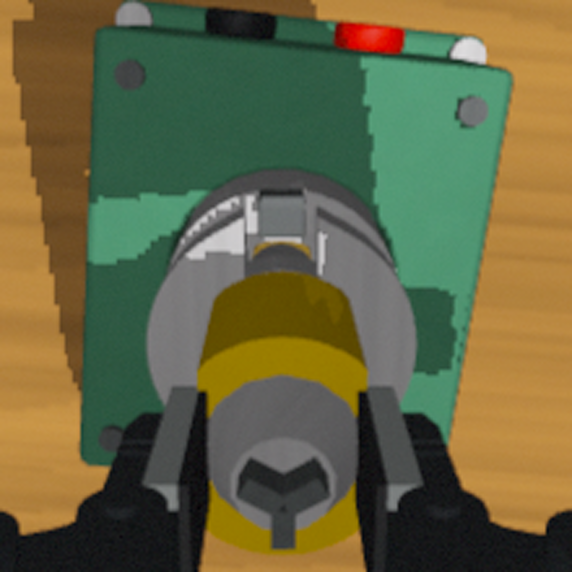

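View pics/s8c.png

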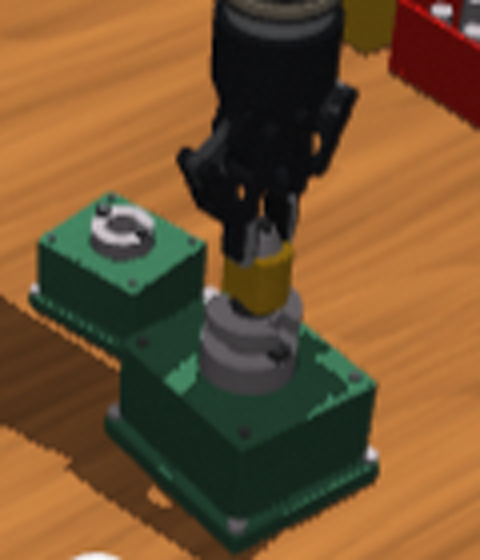

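The dog (crop columns 260–306) is centred in the slot (246–318), with no contact force yet. Continuing down in small steps.

```bash
python3 -m handwheel '[[0,0,0.002,0,0.01],[0,0,0.004,0,0.01],[0,0,0.006,0,0.01],[0,0,0.006,0,0.01],[0,0,0.006,0,0.01]]' && python3 -m handwheel '[[0,0,0.0015,0,0.01],[0,0,0.003,0,0.01],[0,0,0.003,0,0.01],[0,0,0.003,0,0.01]]'
python3 - <<'E'
from h import *
T,s=pose();print(s["eef_pos"],s["width"]*85.4,s["force"],s["moment"],np.arctan2(T[1,1],T[0,1])-np.pi/2)
E
```

```text
time_s: 11.45
eef_pos: [508.2, 187.9, 144.3]
tcp_rot: [0.0, -0.042, 0.999, 0.0]
force: [0.4, -0.7, -4.3]
width: 0.312
time_s: 11.95
eef_pos: [508.2, 187.9, 141.3]
tcp_rot: [-0.0, -0.042, 0.999, -0.0]
force: [0.1, -0.7, -5.0]
width: 0.316
[508.18709174 187.86651683 141.28528574] 26.94662719354448 [ 0.05618715 -0.65094579 -4.97900689] [-0.02859711  0.05358528 -0.02269228] 0.083194237470811
```

There's no resistance at the height where the flange would ride on the dogs, so the slots have probably dropped over them. Continuing to the plunger and then home.

```bash
python3 -m handwheel '[[0,0,0.0015,0,0.01],[0,0,0.0015,0,0.01],[0,0,0.003,0,0.01],[0,0,0.003,0,0.01],[0,0,0.003,0,0.01]]' && python3 -m handwheel '[[0,0,0.001,0,0.01],[0,0,0.002,0,0.01],[0,0,0.002,0,0.01],[0,0,0.002,0,0.01]]'
python3 - <<'E'
from h import *
T,s=pose();print(s["eef_pos"],s["width"]*85.4,s["force"],s["moment"],np.arctan2(T[1,1],T[0,1])-np.pi/2)
E
```

```text
time_s: 12.58
eef_pos: [508.6, 187.9, 138.9]
tcp_rot: [0.0, -0.042, 0.999, 0.0]
force: [0.6, -0.9, -2.6]
width: 0.313
time_s: 13.08
eef_pos: [509.6, 188.1, 138.8]
tcp_rot: [0.002, -0.042, 0.999, 0.0]
force: [-1.3, -0.8, 6.2]
width: 0.314
[509.61214055 188.07826809 138.82320193] 26.833893516642288 [-1.27162194 -0.78515935  6.24053998] [-0.1452202   0.34164001  0.02173844] 0.08330244882666915
```

The TCP has stopped at 138.8, which is the expected plunger contact, with about 11 N on the spindle. Pressing on gently.

```bash
python3 -m handwheel '[[0,0,0.001,0,0.01],[0,0,0.001,0,0.01],[0,0,0.001,0,0.01]]' && python3 -m handwheel '[[0,0,0.001,0,0.01],[0,0,0.001,0,0.01],[0,0,0.001,0,0.01]]'
python3 - <<'E'
from h import *
f,K,W=grab("wrist","w9")
cv2.imwrite("pics/w9c.png",cv2.resize(f[100:320,210:430,::-1],None,fx=2.6,fy=2.6,interpolation=cv2.INTER_CUBIC))
E
```

```text
time_s: 13.45
eef_pos: [509.8, 188.1, 138.3]
tcp_rot: [0.002, -0.042, 0.999, 0.0]
force: [-2.0, -0.6, 7.8]
width: 0.311
time_s: 13.82
eef_pos: [509.7, 188.1, 137.5]
tcp_rot: [0.002, -0.042, 0.999, 0.0]
force: [-2.6, -0.6, 8.9]
width: 0.311
```

View pics/w9c.png

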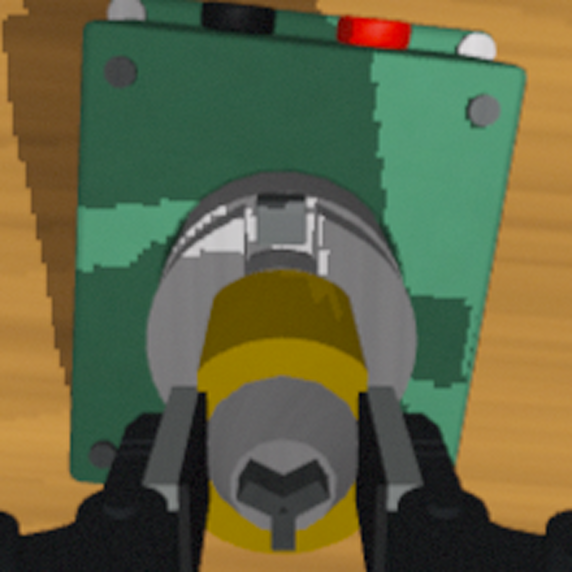

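The dog's top now lies inside the slot and the plunger is giving way. Continuing in 1 mm steps.

```bash
python3 -m handwheel '[[0,0,0.001,0,0.01],[0,0,0.001,0,0.01],[0,0,0.002,0,0.01],[0,0,0.002,0,0.01]]' && python3 -m handwheel '[[0,0,0.001,0,0.01],[0,0,0.001,0,0.01],[0,0,0.001,0,0.01]]'
```

```text
time_s: 14.38
eef_pos: [509.5, 188.1, 135.9]
tcp_rot: [0.001, -0.042, 0.999, 0.0]
force: [-3.8, -0.9, 10.5]
width: 0.311
time_s: 14.75
eef_pos: [509.4, 188.1, 135.0]
tcp_rot: [0.001, -0.042, 0.999, 0.0]
force: [-4.3, 0.0, 11.8]
width: 0.311
```

```bash
python3 -m handwheel '[[0,0,0,0,0.01],[0,0,0.001,0,0.01],[0,0,0.001,0,0.01],[0,0,0.001,0,0.01]]'
```

```text
time_s: 15.25
eef_pos: [509.3, 188.1, 134.2]
tcp_rot: [0.001, -0.042, 0.999, 0.0]
force: [-4.9, -1.7, 11.4]
width: 0.308
```

```bash
python3 -m handwheel '[[0.0008,0,0.001,0,0.01],[0.0008,0,0.001,0,0.01],[0.0008,0,0.001,0,0.01]]' && python3 -m handwheel '[[0,0,0.001,0,0.01],[0,0,0.001,0,0.01],[0,0,0.001,0,0.01],[0,0,0.001,0,0.01]]'
```

```text
time_s: 15.62
eef_pos: [509.2, 188.1, 134.1]
tcp_rot: [0.002, -0.042, 0.999, 0.0]
force: [-4.3, -0.5, 13.3]
width: 0.314
time_s: 16.12
eef_pos: [509.3, 188.1, 134.1]
tcp_rot: [0.002, -0.042, 0.999, -0.0]
force: [-6.8, -2.0, 18.7]
width: 0.309
```

The TCP has stopped at 134.1, and the predicted home height is 133.9. The force is now climbing, which suggests face contact. Checking visually.

Run:
```python
from h import *
T,s=pose();print(s["eef_pos"],s["force"],s["moment"])
f,K,W=grab("wrist","w10");
a=cv2.resize(f[130:290,240:400,::-1],None,fx=2.4,fy=2.4,interpolation=cv2.INTER_CUBIC)
f,K,W=grab("scene","s10")
b=cv2.resize(f[130:190,345:405,::-1],None,fx=6.4,fy=6.4,interpolation=cv2.INTER_CUBIC)
cv2.imwrite("pics/c10.png",np.hstack([a,b]))
```

```text
[509.31516964 188.09362485 134.05559608] [-6.80693228 -2.02286402 18.70865342] [-0.38463159  1.28777195  0.00580498]
```

View pics/c10.png

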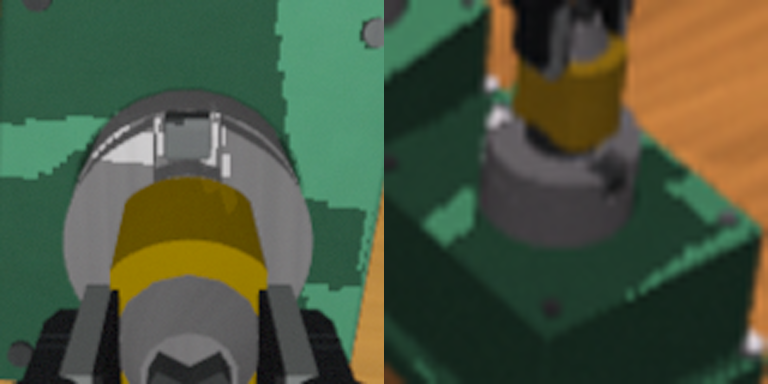

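```bash
python3 -m handwheel '[[0.0005,0,0.001,0,0.01],[0.0005,0,0.0015,0,0.01],[0.0005,0,0.0015,0,0.01]]'
python3 - <<'E'
from h import *
d=np.load("pics/w10.npz");K,W=d["K"],d["W"];f=cv2.imread("pics/w10.png")
a=cv2.resize(f[150:230,265:375],None,fx=7,fy=7,interpolation=cv2.INTER_CUBIC)
# tick marks: +x tool-side rim points at a set of azimuths, heights 123 (flange top),110 (face/underside)
for az in (3.9,4.2,2.3,2.0+.083):
  for z,col in ((123,(0,0,255)),(112,(255,0,255)),(110,(255,0,0))):
    p=proj(np.array([[507.8+32*np.cos(az),187.9+32*np.sin(az),z]]),K,W)[0]; q=((p-[265,150]+.5)*7-.5).astype(int); cv2.circle(a,tuple(int(v) for v in q),2,col,-1)
cv2.imwrite("pics/c10b.png",a)
E
```

```text
time_s: 16.6
eef_pos: [509.4, 188.1, 134.0]
tcp_rot: [0.003, -0.042, 0.999, -0.0]
force: [-9.3, -2.9, 22.8]
width: 0.311
```

View pics/c10b.png

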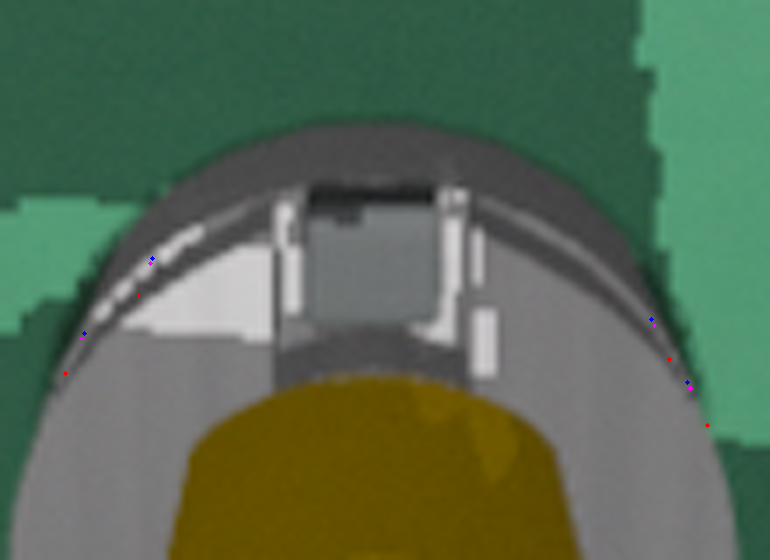

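A thin lit sliver of the face shows beside the flange. The TCP has also crept about 1 mm in +x under load, with Fx at -9 N, so the chuck may be leaning on the bore wall. I'll relieve that sideways load while keeping light downward pressure.

```bash
python3 -m handwheel '[[0.0005,0.0003,-0.001,0,0.01],[0.0015,0.0005,-0.001,0,0.01],[0.002,0.0005,-0.001,0,0.01],[0.002,0.0005,-0.001,0,0.01],[0.002,0.0005,-0.001,0,0.01]]'
python3 - <<'E'
from h import *
T,s=pose();print(s["eef_pos"],s["force"],s["moment"], T[:3,2])
f,K,W=grab("wrist","w11");
cv2.imwrite("pics/c11.png",cv2.resize(f[150:230,265:375,::-1],None,fx=7,fy=7,interpolation=cv2.INTER_CUBIC))
E
```

```text
time_s: 17.23
eef_pos: [508.9, 188.1, 133.9]
tcp_rot: [0.005, -0.042, 0.999, -0.0]
force: [-2.8, -2.5, 16.2]
width: 0.312
[508.8882888  188.14992963 133.92907129] [-2.77049102 -2.52508065 16.24862727] [-0.4213074   0.49491128 -0.02038325] [ 9.64763476e-03  1.60155944e-04 -9.99953448e-01]
```

View pics/c11.png

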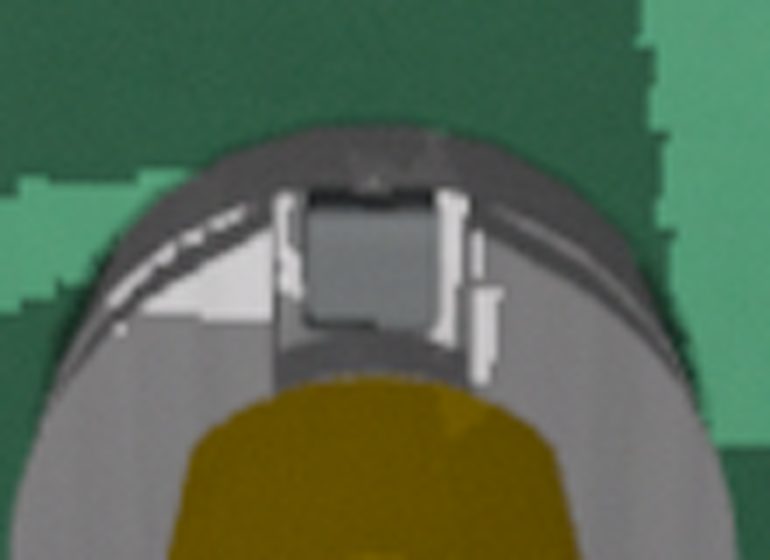

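The TCP stays at 133.9 with less force, so this is a hard stop: the flange is on the face. I'll unload the arm, then let go.

```bash
python3 -m handwheel '[[0.0003,0.0003,-0.001,0,0.01],[0.0006,0.0006,-0.002,0,0.01],[0.0006,0.0006,-0.003,0,0.01],[0.0006,0.0006,-0.003,0,0.01],[0.0006,0.0006,-0.003,0,0.01]]'
```

```text
time_s: 17.9
eef_pos: [507.4, 188.6, 134.0]
tcp_rot: [0.004, -0.042, 0.999, -0.0]
force: [1.6, -1.2, 7.4]
width: 0.31
```

```bash
python3 -m handwheel '[[-0.0004,0.0003,-0.0010,0,0.01],[-0.0004,0.0003,-0.001,0,0.01],[-0.0004,0.0003,-0.001,0,0.01],[-0.0004,0.0003,-0.001,0,0.04],[-0.0004,0.0003,-0.001,0,0.06],[-0.0004,0.0003,-0.001,0,0.0854],[-0.0004,0.0003,-0.001,0,0.0854],[-0.0004,0.0003,-0.001,0,0.0854]]'
python3 - <<'E'
from h import *
T,s=pose();print(s["eef_pos"],s["force"],s["moment"], T[:3,2])
f,K,W=grab("wrist","w12");
a=cv2.resize(f[120:300,200:440,::-1],None,fx=2.2,fy=2.2,interpolation=cv2.INTER_CUBIC)
cv2.imwrite("pics/c12.png",a)
E
```

```text
time_s: 18.9
eef_pos: [504.4, 189.0, 131.6]
tcp_rot: [-0.0, -0.042, 0.999, 0.0]
force: [0.2, -0.5, 0.2]
width: 0.997
[504.44457159 189.03956843 131.6303465 ] [ 0.18018267 -0.49772251  0.22631773] [-0.03403797 -0.01949529  0.01648544] [-4.17753215e-04  2.70225983e-05 -9.99999912e-01]
```

View pics/c12.png

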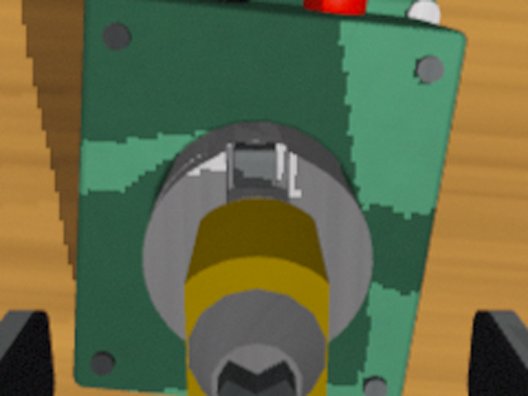

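The chuck is released and the flange edge now meets the spindle rim with no sliver of face showing. Backing off straight up to verify.

```bash
python3 -m handwheel '[[0,0,-0.01,0,0.0854],[0,0,-0.03,0,0.0854],[0,0,-0.06,0,0.0854],[0,0,-0.09,0,0.0854],[0,0,-0.11,0,0.0854],[0,0,-0.11,0,0.0854],[0,0,-0.11,0,0.0854],[0,0,-0.11,0,0.0854]]'
python3 - <<'E'
from h import *
f,K,W=grab("wrist","w13");
a=cv2.resize(f[100:280,225:405,::-1],None,fx=2.2,fy=2.2,interpolation=cv2.INTER_CUBIC)
f,K,W=grab("scene","s13")
b=cv2.resize(f[125:195,340:410,::-1],(396,396),interpolation=cv2.INTER_CUBIC)
cv2.imwrite("pics/c13.png",np.hstack([a,b]))
E
```

```text
time_s: 19.95
eef_pos: [503.7, 188.8, 240.0]
tcp_rot: [-0.002, -0.042, 0.999, -0.0]
force: [-0.0, -0.4, -1.9]
width: 1.002
```

View pics/c13.png

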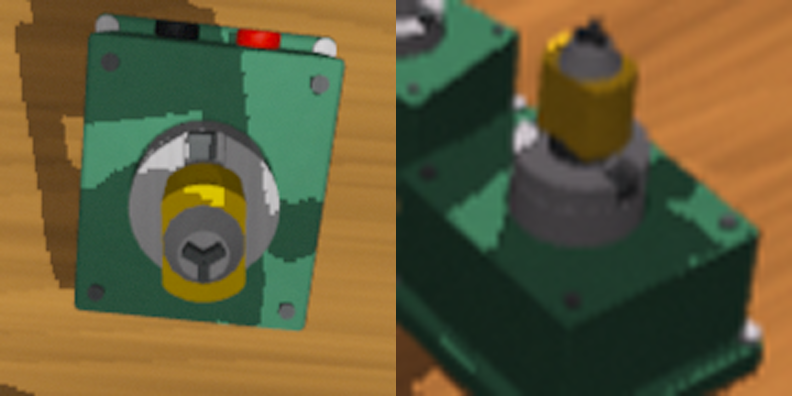

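Run:
```python
from h import *
d=np.load("pics/s13.npz");K,W=d["K"],d["W"]
v=W[:2,3]-np.array([507.6,188]);v/=np.linalg.norm(v)
for z in (90,110,123,125,128): print(z,((proj(np.array([[507.6+32*v[0],188+32*v[1],z]]),K,W)[0]-[340,125])*396/70).round(1))
for z in (191,193,196): print("nose",z,((proj(np.array([[507.6,188,z]]),K,W)[0]-[340,125])*396/70).round(1))
f=cv2.imread("pics/s13.png"); cv2.imwrite("pics/c14.png",cv2.resize(f[125:175,350:400],(600,600),interpolation=cv2.INTER_NEAREST))
x=round(340+582*70/396-0)-0
print([ (r,f[r,370].tolist()) for r in range(140,172)])
```

```text
90 [169.7 237.4]
110 [172.6 205.2]
123 [174.4 183.9]
125 [174.7 180.6]
128 [175.2 175.6]
nose 191 [188.6  22.6]
nose 193 [188.9  19. ]
nose 196 [189.4  13.7]
[(140, [10, 62, 85]), (141, [10, 62, 84]), (142, [10, 61, 84]), (143, [11, 61, 84]), (144, [10, 61, 83]), (145, [11, 62, 84]), (146, [9, 61, 83]), (147, [10, 61, 84]), (148, [11, 62, 85]), (149, [9, 62, 86]), (150, [13, 57, 76]), (151, [21, 40, 48]), (152, [28, 28, 28]), (153, [51, 50, 51]), (154, [82, 79, 83]), (155, [95, 92, 97]), (156, [95, 92, 97]), (157, [91, 88, 93]), (158, [78, 75, 79]), (159, [64, 62, 65]), (160, [64, 62, 65]), (161, [70, 68, 71]), (162, [73, 69, 73]), (163, [63, 61, 64]), (164, [63, 60, 63]), (165, [63, 61, 64]), (166, [64, 62, 64]), (167, [62, 59, 63]), (168, [56, 60, 52]), (169, [43, 58, 30]), (170, [44, 58, 30]), (171, [44, 60, 31])]
```

View pics/c14.png

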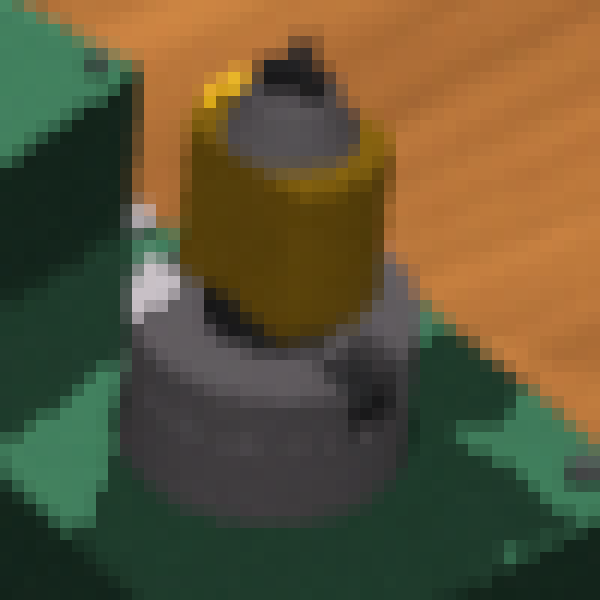

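Run:
```python
from h import *
a=cv2.cvtColor(cv2.imread("pics/scene0.png"),cv2.COLOR_BGR2GRAY).astype(int); b=cv2.cvtColor(cv2.imread("pics/s13.png"),cv2.COLOR_BGR2GRAY).astype(int)
c=cv2.cvtColor(cv2.imread("pics/s10.png"),cv2.COLOR_BGR2GRAY).astype(int)
for col in (366,370,374):
    print(col); print(list(range(150,172)));print(a[150:172,col].tolist());print(b[150:172,col].tolist());print(c[150:172,col].tolist())
d=np.load("pics/w13.npz");K,W=d["K"],d["W"]; f=cv2.imread("pics/w13.png")
cv2.imwrite("pics/c15.png",cv2.resize(f[140:250,270:370],None,fx=5.4,fy=5.4,interpolation=cv2.INTER_CUBIC))
u=lambda x,y:np.array([[x,y]])/2.2+[225-.3,100-.3]
print("nose@191",toplane(u(204,253),K,W,191.))
```

```text
366
[150, 151, 152, 153, 154, 155, 156, 157, 158, 159, 160, 161, 162, 163, 164, 165, 166, 167, 168, 169, 170, 171]
[55, 99, 99, 62, 61, 90, 152, 188, 192, 191, 169, 107, 59, 60, 60, 61, 61, 81, 104, 105, 104, 104]
[88, 89, 91, 94, 94, 95, 87, 68, 60, 61, 64, 66, 61, 61, 61, 62, 62, 57, 50, 49, 50, 49]
[92, 92, 93, 96, 96, 96, 94, 79, 62, 62, 62, 62, 63, 61, 62, 63, 63, 59, 51, 51, 52, 51]
370
[150, 151, 152, 153, 154, 155, 156, 157, 158, 159, 160, 161, 162, 163, 164, 165, 166, 167, 168, 169, 170, 171]
[128, 68, 67, 68, 69, 69, 69, 68, 134, 189, 191, 178, 129, 62, 62, 60, 61, 60, 81, 103, 103, 104]
[58, 40, 28, 50, 81, 94, 94, 90, 77, 63, 63, 69, 71, 62, 61, 62, 63, 61, 57, 48, 48, 50]
[56, 35, 28, 33, 67, 95, 96, 96, 84, 64, 64, 63, 61, 63, 63, 63, 63, 63, 58, 50, 50, 50]
374
[150, 151, 152, 153, 154, 155, 156, 157, 158, 159, 160, 161, 162, 163, 164, 165, 166, 167, 168, 169, 170, 171]
[135, 72, 70, 71, 70, 69, 69, 69, 118, 177, 191, 179, 127, 60, 60, 60, 59, 60, 81, 104, 104, 102]
[67, 65, 60, 51, 68, 93, 92, 92, 80, 61, 61, 64, 66, 62, 61, 61, 60, 61, 57, 50, 49, 48]
[68, 68, 67, 54, 54, 86, 93, 94, 85, 67, 62, 61, 63, 62, 63, 62, 62, 62, 57, 50, 51, 50]
nose@191 [[504.30282928 188.46254849]]
```

View pics/c15.png

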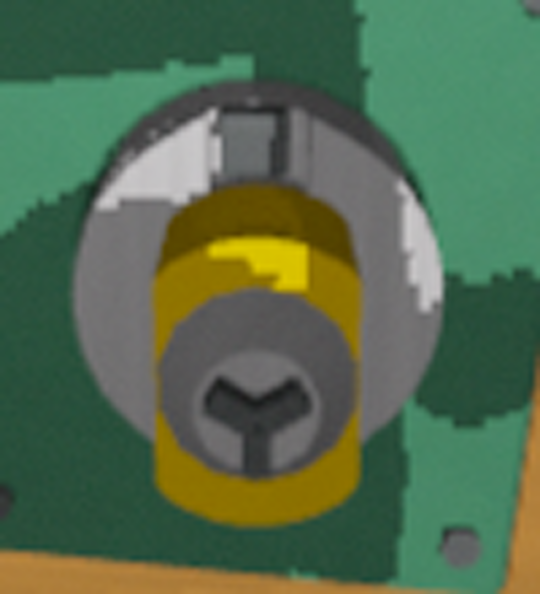

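Comparing scene views, the flange rim was flush while pressed, but now stands about 0.5–0.7 px higher and a thin seam is visible. The wrist view puts the chuck's nose about 3 mm toward -x (504.3 against 507.5). So the arm's stored side load tilted the chuck by about 0.04 rad on release. I'll re-grip it, straighten it, press it home again and release with no side load.

```bash
python3 -m handwheel '[[-0.004,-0.0006,0.02,0,0.0854],[-0.004,-0.0006,0.045,0,0.0854],[-0.004,-0.0006,0.07,0,0.0854],[-0.004,-0.0006,0.09,0,0.0854],[-0.004,-0.0006,0.102,0,0.0854],[-0.004,-0.0006,0.108,0,0.0854],[-0.004,-0.0006,0.108,0,0.0854],[-0.004,-0.0006,0.108,0,0.0854],[-0.004,-0.0006,0.108,0,0.0854]]' && python3 -m handwheel '[[0,0,0,0,0.05],[0,0,0,0,0.03],[0,0,0,0,0.01],[0,0,0,0,0.01],[0,0,0,0,0.01],[0,0,0,0,0.01]]' 60
```

```text
time_s: 21.18
eef_pos: [509.2, 188.9, 134.7]
tcp_rot: [0.001, -0.042, 0.999, 0.0]
force: [-0.2, 0.3, 0.9]
width: 1.0
time_s: 21.92
eef_pos: [508.9, 188.7, 134.1]
tcp_rot: [0.0, -0.042, 0.999, -0.0]
force: [0.1, -0.7, 2.3]
width: 0.33
```

```bash
python3 -m handwheel '[[0.0005,0,0.001,0,0.01],[0.001,0,0.002,0,0.01],[0.001,0,0.002,0,0.01],[0.001,0,0.002,0,0.01]]' && python3 -m handwheel '[[0.0005,0,0.001,0,0.01],[0.0005,0,0.002,0,0.01],[0.0005,0,0.002,0,0.01],[0.0005,0,0.002,0,0.01]]'
```

```text
time_s: 22.42
eef_pos: [509.1, 188.7, 134.1]
tcp_rot: [0.002, -0.042, 0.999, 0.0]
force: [-0.3, -1.1, 7.6]
width: 0.322
time_s: 22.92
eef_pos: [509.4, 188.7, 134.1]
tcp_rot: [0.003, -0.042, 0.999, -0.0]
force: [-1.8, -2.0, 13.7]
width: 0.324
```

```bash
python3 -m handwheel '[[0.0005,-0.0003,0.001,0,0.01],[0.001,-0.0005,0.0015,0,0.01],[0.001,-0.0005,0.0015,0,0.01],[0.001,-0.0005,0.0015,0,0.01]]'
python3 - <<'E'
from h import *
T,s=pose();print(s["eef_pos"],s["force"],s["moment"], T[:3,2])
f,K,W=grab("wrist","w16");
cv2.imwrite("pics/c16.png",cv2.resize(f[150:310,240:400,::-1],None,fx=3.5,fy=3.5,interpolation=cv2.INTER_CUBIC))
f,K,W=grab("scene","s16")
a=cv2.cvtColor(f,cv2.COLOR_RGB2GRAY).astype(int)
for c in (366,370,374): print(a[150:172,c].tolist())
E
```

```text
time_s: 23.42
eef_pos: [509.5, 188.7, 134.0]
tcp_rot: [0.004, -0.042, 0.999, 0.001]
force: [-2.2, -1.0, 17.7]
width: 0.325
[509.52495695 188.65338097 134.01252648] [-2.1806085  -1.01460726 17.68511145] [-0.13122023  0.48668682  0.04737368] [ 0.00811904  0.0013801  -0.99996609]
[91, 91, 93, 96, 96, 96, 87, 68, 62, 61, 66, 66, 62, 62, 62, 63, 64, 58, 51, 51, 50, 50]
[57, 37, 27, 50, 83, 96, 96, 92, 78, 64, 64, 67, 66, 63, 64, 63, 63, 63, 58, 51, 50, 49]
[68, 68, 62, 46, 63, 95, 94, 93, 82, 62, 62, 62, 62, 63, 63, 61, 62, 62, 58, 50, 50, 50]
```

View pics/c16.png

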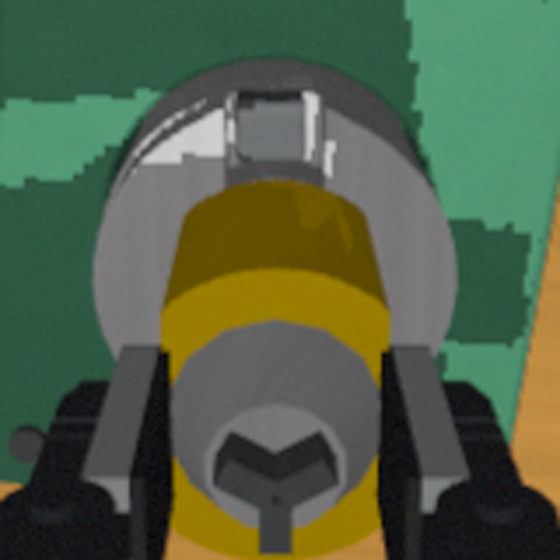

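The chuck is upright relative to the tool again, the slot is over the dog, and the hard stop is at 134.0. Unloading while backing out the x correction in proportion.

```bash
python3 -m handwheel '[[-0.0005,0.0002,-0.001,0,0.01],[-0.001,0.0003,-0.002,0,0.01],[-0.0015,0.0004,-0.003,0,0.01],[-0.0018,0.0005,-0.004,0,0.01],[-0.0018,0.0005,-0.004,0,0.01],[-0.0018,0.0005,-0.004,0,0.01],[-0.0018,0.0005,-0.004,0,0.01]]'
```

```text
time_s: 24.4
eef_pos: [509.2, 188.7, 134.1]
tcp_rot: [0.002, -0.042, 0.999, 0.0]
force: [-1.0, -1.6, 7.1]
width: 0.327
```

```bash
python3 -m handwheel '[[-0.0003,0,-0.001,0,0.01],[-0.0003,0,-0.001,0,0.01],[-0.0003,0,-0.001,0,0.01],[-0.0003,0,-0.001,0,0.01]]' && python3 -m handwheel '[[0,0,0,0,0.025],[0,0,0,0,0.035],[0,0,0,0,0.045],[0,0,0,0,0.06],[0,0,0,0,0.0854],[0,0,0,0,0.0854],[0,0,0,0,0.0854]]' 20
python3 - <<'E'
from h import *
f,K,W=grab("wrist","w17");
cv2.imwrite("pics/c17.png",cv2.resize(f[150:310,240:400,::-1],None,fx=3.5,fy=3.5,interpolation=cv2.INTER_CUBIC))
f,K,W=grab("scene","s17")
a=cv2.cvtColor(f,cv2.COLOR_RGB2GRAY).astype(int)
for c in (366,370,374): print(a[150:172,c].tolist())
E
```

```text
time_s: 24.9
eef_pos: [509.0, 188.7, 134.1]
tcp_rot: [0.001, -0.042, 0.999, -0.0]
force: [0.5, -0.8, 5.2]
width: 0.326
time_s: 25.78
eef_pos: [508.3, 188.7, 133.3]
tcp_rot: [0.0, -0.042, 0.999, 0.0]
force: [0.2, 0.5, 0.6]
width: 1.0
[92, 91, 91, 96, 96, 96, 87, 68, 62, 61, 65, 66, 62, 61, 62, 63, 63, 58, 52, 50, 50, 51]
[57, 37, 28, 49, 83, 95, 96, 92, 78, 65, 64, 66, 67, 63, 62, 63, 64, 62, 58, 50, 49, 49]
[68, 68, 62, 46, 63, 95, 94, 94, 83, 62, 62, 62, 62, 63, 62, 61, 62, 62, 58, 51, 50, 50]
```

View pics/c17.png

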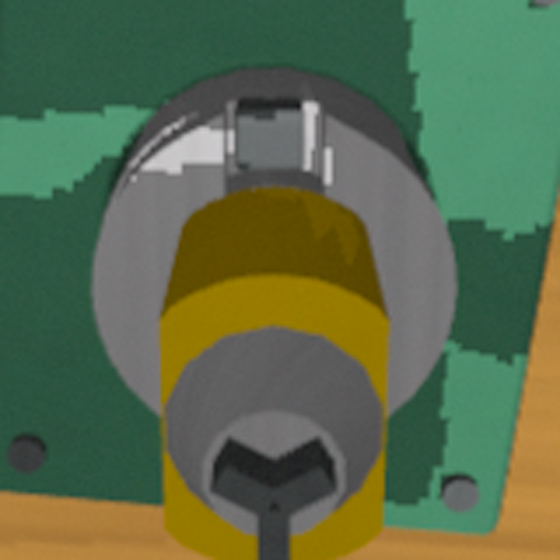

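The scene profile is identical before and after this release, so the chuck didn't move. Backing off for a final look.

```bash
python3 -m handwheel '[[0,0,-0.01,0,0.0854],[0,0,-0.03,0,0.0854],[0,0,-0.06,0,0.0854],[0,0,-0.09,0,0.0854],[0,0,-0.11,0,0.0854],[0,0,-0.11,0,0.0854],[0,0,-0.11,0,0.0854],[0,0,-0.11,0,0.0854],[0,0,-0.11,0,0.0854],[0,0,-0.11,0,0.0854]]'
python3 - <<'E'
from h import *
f,K,W=grab("wrist","w18");
a=cv2.resize(f[140:250,270:370,::-1],None,fx=5,fy=5,interpolation=cv2.INTER_CUBIC)
cv2.imwrite("pics/c18.png",a)
f,K,W=grab("scene","s18")
g=cv2.cvtColor(f,cv2.COLOR_RGB2GRAY).astype(int)
for c in (366,370,374): print(g[150:172,c].tolist())
E
```

```text
time_s: 27.12
eef_pos: [508.0, 188.6, 242.7]
tcp_rot: [-0.001, -0.042, 0.999, -0.0]
force: [1.4, -0.2, 0.2]
width: 0.997
[89, 89, 91, 95, 94, 94, 86, 68, 61, 62, 64, 66, 61, 61, 61, 62, 62, 57, 50, 49, 49, 50]
[56, 36, 27, 49, 82, 93, 93, 91, 76, 63, 63, 66, 66, 62, 62, 63, 62, 61, 56, 49, 49, 50]
[67, 66, 62, 45, 62, 93, 92, 92, 81, 61, 61, 61, 62, 62, 61, 61, 61, 60, 56, 49, 49, 49]
```

View pics/c18.png

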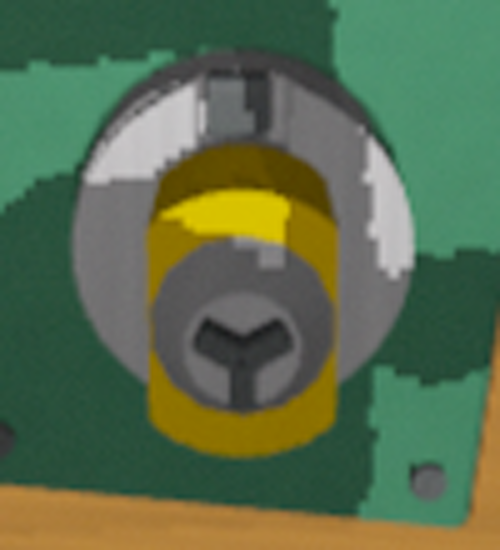

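View pics/s18.png

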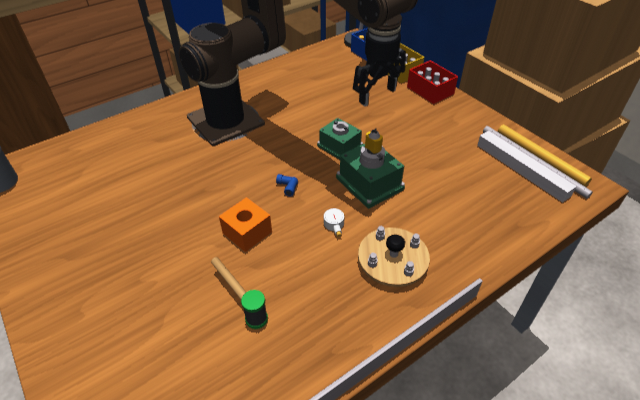

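Last numeric check of position, height and tilt.

Run:
```python
from h import *
from scipy.optimize import least_squares
d=np.load("pics/w18.npz");K,W=d["K"],d["W"]
u=lambda x,y:np.array([[x,y]])/5+[270-.4,140-.4]
b=np.vstack([u(72,240),u(415,240),u(90,165),u(393,165),u(78,285),u(408,290),u(197,85),u(285,85),u(130,120),u(100,330)])
for z in (121,123,125,128):
    P=toplane(b,K,W,z); r=least_squares(lambda v:np.hypot(P[:,0]-v[0],P[:,1]-v[1])-v[2],[508,188,32]); print(z,r.x)
print("nose",toplane(u(244,350),K,W,191.))
```

```text
121 [507.69500548 188.78242392  32.39968019]
123 [507.19678263 188.74158997  32.18209964]
125 [506.6985601  188.70075593  31.96451917]
128 [505.95122608 188.63950494  31.6381484 ]
nose [[505.57486145 188.74090605]]
```

```bash
python3 -c "
from rig import workorder; print(workorder.job_done())"
```

```text
the job is handed in; nothing more can be done
None
```

I lifted the chuck out of the orange stand and fitted it into the spindle of the larger green head. With the slots over the dogs I pressed it past the plunger until it was home, let go, backed off and handed the job in at about 27 s. I kept the push on the spindle under about 30 N (weight included), judging by the wrist force readings between moves.

**Mended on the way:** the first release let the arm spring sideways and seemed to leave the chuck tilted, by roughly 0.02–0.04 rad. I gripped it again, pressed it home and released it with almost no side load. The scene images just before and after that release matched.

**Last checks:**
- **Height:** the wrist stopped hard at 134.0 mm on both presses, about 5 mm below plunger contact and against a predicted 133.9 mm for home. The camera alone only places the flange within about 2 mm of that height.
- **Sideways:** the flange centre measured (507.2, 188.7) against the spindle at (507.5, 187.9), a difference of about 1 mm.
- **Upright:** the chuck's nose still measured about 0.02 rad off vertical. That is inside the 0.06 rad limit, but some of it may be camera error.
- **Visible seam:** a very faint seam line remained in the scene view. I put it down to the chuck sitting slightly off centre, not to a gap, but I couldn't prove that.
- **Other objects:** the elbow, gauge and mallet looked unmoved in the final scene view, and the gripper was open and clear of everything.

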